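# Settle two jars of beads

### The job

Stand the jar of purple beads and the jar of pink beads upright in the two empty cells of the black crate on the settling plate, one jar per cell, set down gently, not dropped. Only when both are in, push the timer dial's red lever down with the fingers, past its first two clicks to the third at the bottom, and finish while still holding it down there: it springs back if let go. Leave the yellow jar, the green jar and everything else on the bench where they are.

Things in the scene. Friction and masses are not known exactly. Their poses are not given: they have to be found in the camera images.
- jar_purple: Jar of purple beads: closed jar, upright cylinder 54 mm diameter, 95 mm high (black screw lid from 76 mm up, same diameter, its top disc in the bead colour), about 0.2 kg; origin at the centre of its underside, z up. One of the two jars to load. The purple, pink and yellow jars stand on the bench in a row nearest the robot, in any order.
- jar_pink: Jar of pink beads: closed jar, upright cylinder 54 mm diameter, 95 mm high (black screw lid from 76 mm up, same diameter, its top disc in the bead colour), about 0.2 kg; origin at the centre of its underside, z up. The other jar to load.
- jar_yellow: Jar of yellow beads, same size, on the bench: not part of the job, leave it.
- jar_green: Jar of green beads, same size, already standing in the right cell of the crate; leave it there.
- settler: Settling plate fixed to the bench with a black crate of three cells in a row fixed on it. Origin under its centre at bench height; its y axis runs along the row of cells, x across it. Grey base 125 x 275 mm; crate outside 83 x 244 mm, walls and dividers 5 mm thick; cell floor 45 mm above the bench, wall and divider tops 90 mm above the bench. Each cell is 73 mm (x) by 75 mm (y) inside.
- cell_left (a point): Centre of the floor of the empty cell at the crate's +y end.
- cell_middle (a point): Centre of the floor of the empty middle cell.
- cell_right (a point): Centre of the floor of the cell at the crate's -y end, taken by the green jar.
- timer_box: Timer box fixed to the bench, ivory, 90 (x) x 110 (y) x 120 mm high, with the dial on its +x face; origin under its centre at bench height. The dial and its lever belong to it.
- dial_hub (a point): Point on the dial's axis, 90 mm above the bench, in the plane of the lever. The axis is level, along the timer box's x axis.
- lever_grip (a point): Middle of the lever's finger bar, which moves with the lever: a red level bar of 18 mm diameter and 36 mm length, parallel to the timer box's x axis, 95 mm from the dial axis, out to the timer box's +y side. Nothing stands below it; push it down from above. At rest it is about 137 mm above the bench, at the third click about 60 mm.
- dial (a joint): Turn of the dial and lever, rad: 0 at rest, lever 0.52 rad above level towards the timer box's +y side; grows as the lever goes down (lever angle above level = 0.52 - value). Clicks (detents) at 0.28, 0.56 and 0.84, where the lever is 0.32 rad below level; end stop at 0.88. A spring returns it to 0 from everywhere; pushing the bar down takes about 2 to 12 N, rising and falling at each click, and about 6 N to hold at the third.
- basket_lilac: Black basket of lilac beads, 110 x 130 x 50 mm, bystander; origin under its centre.
- tape_roll: Roll of brown tape, 84 mm diameter, 25 mm high, bystander; origin under its centre.
- scoop: Metal spoon-shaped scoop, 150 mm long, lying on the bench beyond the timer box, bystander.
- bead_cup: White cup, 72 mm diameter, 60 mm high, bystander; origin under its centre.

How it is judged:
On the way, in this order (a step that is already met when the one before it is completed fails the run):
1. both jars stand upright in the empty cells, let go ((horizontal distance between jar_purple and cell_left below 0.02 m or horizontal distance between jar_purple and cell_middle below 0.02 m) and z of jar_purple in the frame of settler between 0.035 and 0.052 m and angle between each of jar_purple, jar_pink's own z axis and vertical below 0.12 rad and (horizontal distance between jar_pink and cell_left below 0.02 m or horizontal distance between jar_pink and cell_middle below 0.02 m) and z of jar_pink in the frame of settler between 0.035 and 0.052 m and contact force between each of jar_purple, jar_pink and the fingers below 0.1 N and linear speed of each of jar_purple, jar_pink below 0.03 m/s), for 0.2 s.
2. the fingers hold the dial's lever at the third click ((horizontal distance between jar_purple and cell_left below 0.02 m or horizontal distance between jar_purple and cell_middle below 0.02 m) and z of jar_purple in the frame of settler between 0.035 and 0.052 m and angle between each of jar_purple, jar_pink's own z axis and vertical below 0.12 rad and (horizontal distance between jar_pink and cell_left below 0.02 m or horizontal distance between jar_pink and cell_middle below 0.02 m) and z of jar_pink in the frame of settler between 0.035 and 0.052 m and value of joint dial above 0.77 rad and contact force between the fingers and timer_box above 1.5 N), for 0.5 s.
At the end, for the whole second after the job is handed in: The purple and pink jars stand upright (within 7 degrees) on the floors of the left and middle cells, untouched and at rest; the dial is at its third click (joint above 0.77) and still, held there by the fingers pushing with more than 1.5 N, none of the loose things touching the timer box (all of step 2 and contact force between each of jar_purple, jar_pink and the fingers below 0.1 N and linear speed of each of jar_purple, jar_pink below 0.03 m/s and velocity of joint dial below 0.1 rad/s and contact force between each of jar_purple, jar_pink, jar_yellow, basket_lilac, tape_roll, scoop, bead_cup and timer_box below 0.1 N); the arm keeps its last pose, push and grip.
It fails at once if the lever is pushed (dial past 0.15) while a jar is not in its cell (value of joint dial above 0.15 rad and not (((horizontal distance between jar_purple and cell_left below 0.02 m or horizontal distance between jar_purple and cell_middle below 0.02 m) and z of jar_purple in the frame of settler between 0.035 and 0.052 m and angle between jar_purple's own z axis and vertical below 0.12 rad) and ((horizontal distance between jar_pink and cell_left below 0.02 m or horizontal distance between jar_pink and cell_middle below 0.02 m) and z of jar_pink in the frame of settler between 0.035 and 0.052 m and angle between jar_pink's own z axis and vertical below 0.12 rad))).
It fails at once if a jar is dropped (falls faster than 0.7 m/s out of the fingers) ((linear speed of jar_purple above 0.7 m/s and contact force between jar_purple and the fingers below 0.05 N) or (linear speed of jar_pink above 0.7 m/s and contact force between jar_pink and the fingers below 0.05 N)).
It fails at once if the yellow or the green jar is moved more than 3 cm or tipped (distance of any of jar_yellow, jar_green from where it was at the start of the episode above 0.03 m or angle between any of jar_yellow, jar_green's own z axis and vertical above 0.5 rad).
It fails at once if the basket, tape roll, scoop or cup is moved more than 3 cm or tipped (distance of any of basket_lilac, tape_roll, scoop, bead_cup from where it was at the start of the episode above 0.03 m or angle between any of basket_lilac, tape_roll, bead_cup's own z axis and vertical above 0.5 rad).
It also fails if it takes over 70 s, if anything falls off the work surface, if the arm or the gripper's body presses on something with over 40 N, if the wrist force passes 120 N, or if a joint passes its speed limit or range.

### The arm

A 6-joint arm with a two-finger parallel gripper is mounted at the origin on the work surface. World frame = base frame: x ahead of the robot, y to its left, z up, the work surface at z = 0. Lengths are in m, angles in rad, forces in N, time in s.
With the tool pointing down it reaches from about 0.425 to 0.95 m from the base axis. Payload 3.5 kg.
Tool frame: the origin (TCP) lies between the finger pads; the fingertips stand 17 mm ahead of it and the grasp point (between the pads) lies 2 mm behind it; z points along the fingers, x is the direction in which the jaws open and shut, and the axes are right-handed (so a half turn about z gives the same grasp; the last joint's range is limited). The gripper opens to 85 mm and grips with 20 to 120 N. Pads are 22 mm wide; open, the fingers measure 114 mm over their backs; the gripper's body (76 mm by 85 mm) begins 54 mm behind the grasp point. The pads swing forward as they close: fully open they stand 13 mm farther back than shut.
Start: joints at [0.963, 0.286, 1.577, -0, 1.279, -0.15], TCP at [0.298, 0.605, 0.248] pointing down, gripper open.
Joint ranges: [-2.77, 2.77], [-0.9, 2.22], [0.21, 2.48], [-1.53, 4.67], [0.24, 2.81], [-2.84, 2.84]. Speed limits (rad/s): [2.79, 2.79, 3.14, 3.14, 3.14, 3.14].

### API

Orientations are given as a 3x3 rotation matrix whose columns are the frame's x, y, z axes.
In Python, from bench import * gives the robot as it stands.
- The arm moves only by the tool play_rows, never from a script. Its argument "series" is text: rows parted by semicolons, each of 7 numbers parted by spaces: the turn, a rotation vector about the world's x, y, z in rad, then the shift along the world's x, y, z in cm, then the opening, from 0 (shut) to 1 (fully open). In form: ax ay az x y z claw; .... A call has 1 to 12 rows; each row shifts and turns the commanded pose from where the row before left it; what a row does not reach is not made up. A row lasts 1/12 s, in which the tool goes at most 41.7 mm and 7.16 degrees, less where a joint would pass 70% of its speed; a pose out of reach is approached as far as the arm can. A call with a gripper value outside its range is refused whole. The fingers move at their own pace and stop on an object; "grip_force" is the grip in N (left out, the last holds). Time passes only in rows, so rows that do not move let the fingers close. It gives the time, the measured TCP pose, the force and the opening at its end, in the units of the state.
- read_state(): the state, without advancing time (a new reading comes with each control period).
- snapshot(name): name is "scene" or "top" or "wrist"; returns the picture (384x512x3 uint8, red, green, blue); there is no depth.
- calibration(name): a dict with "fov_y" (degrees; the focal length in pixels is half the picture's height over the tangent of half this angle, whatever the lens; pixels are square), "cx", "cy" (the principal point, pixels), "distortion" ([k1, k2, p1, p2, k3] as OpenCV has them; the pictures are not rectified), "R" (3x3) and "t" (3): a world point X has camera coordinates R X + t; the wrist camera has in their place "T_tool_cam" (4x4, takes a point from camera to tool coordinates, whose origin is the TCP and whose axes are the tool frame's). Camera axes: x right, y down, z forward; pixel columns grow to the right and rows downward; lengths in m; the calibration is good to about 2 mm. A picture is of the moment at which its call begins: read the wrist's pose just before it. calibration takes no time and is no camera call.
- job_done(): hands the job in, once; it reports no verdict.
The state is a dict: "clock": time; "joint_positions": joint angles; "joint_vel": joint speeds; "effort": joint torques, N m; "ee_pos": TCP position; "tcp_rot": TCP orientation; "wrist_force": force on the tool from outside, world axes, zero at the start; "wrist_torque": the same for the moment, N m; "finger_gap": finger opening in m.
Only numpy, scipy, OpenCV 4.12 (cv2) and the standard library are available. Lean on these libraries where they do the work, as an engineer would, in place of code of your own. Each camera call takes 0.05 s, during which the arm holds its last target.

## Working session

There is one attempt and no reset: what is moved stays moved. The work goes in short steps, Python scripts to look and compute and a tool call to move; the robot and the scene stay as the last step left them, time stands still between calls to the robot, and variables do not carry over. Pictures are saved under pics/ and viewed, and the job is handed in when it is done.

Besides the shell and the picture viewer there is one more tool, called after "Request:" as name(argument=value, ...) on one line, values as JSON. play_rows: Moves the arm, as the interface text tells. Its arguments: {"type":"object","properties":{"series":{"type":"string"},"grip_force":{"type":"number"}},"required":["series"]}

```bash
mkdir -p pics
python3 - <<'E'
from bench import *
import cv2
s=read_state();print(s['ee_pos'],s['tcp_rot'],s['clock'],s['finger_gap'])
for n in('scene','top','wrist'):
    print(n,calibration(n))
for n in('scene','top'):
    cv2.imwrite(f'pics/{n}0.png',snapshot(n)[:,:,::-1])
E
```

```text
[0.29793985 0.60497619 0.24690758] [[ 4.41956471e-01  8.97035446e-01 -1.37330056e-03]
 [ 8.97033271e-01 -4.41958469e-01 -2.00565554e-03]
 [-2.40608593e-03 -3.45483845e-04 -9.99997046e-01]] 0.0 0.08536592970248198
scene {'fov_y': 53.51377495844042, 'cx': 252.0450288770548, 'cy': 192.49590086299932, 'distortion': array([-0.02154004,  0.        ,  0.        ,  0.        ,  0.        ]), 'R': array([[-0.63871904,  0.7694121 , -0.00655789],
       [ 0.48593206,  0.39675368, -0.7787532 ],
       [-0.59658027, -0.50059118, -0.62729614]]), 't': array([ 0.4090565 , -0.20546636,  1.46972785])}
top {'fov_y': 46.379671501388415, 'cx': 253.6952523239894, 'cy': 193.76400389058958, 'distortion': array([-0.02786016,  0.        ,  0.        ,  0.        ,  0.        ]), 'R': array([[ 0.01600445, -0.9998699 , -0.00200816],
       [-0.99682596, -0.01579901, -0.0780282 ],
       [ 0.07798632,  0.00325058, -0.99694913]]), 't': array([-0.04157856,  0.62977509,  1.1807425 ])}
wrist {'fov_y': 59.9217437319054, 'cx': 258.01947874964293, 'cy': 186.59432822523, 'distortion': array([-0.08812177,  0.        ,  0.        ,  0.        ,  0.        ]), 'T_tool_cam': array([[ 9.99999507e-01,  9.90408781e-04,  7.17324624e-05,
        -6.72828434e-04],
       [-9.69969981e-04,  9.58783676e-01,  2.84135393e-01,
        -7.16678540e-02],
       [ 2.12634275e-04, -2.84135323e-01,  9.58784164e-01,
        -1.26512074e-01],
       [ 0.00000000e+00,  0.00000000e+00,  0.00000000e+00,
         1.00000000e+00]])}
```

View pics/top0.png

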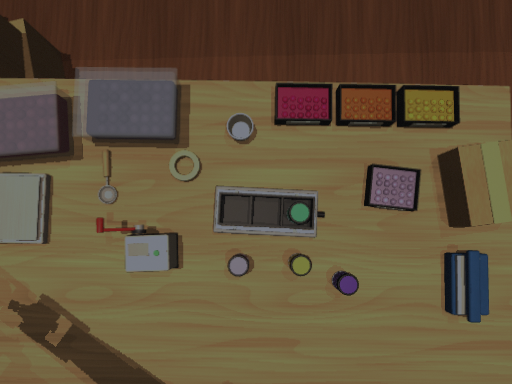

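View pics/scene0.png

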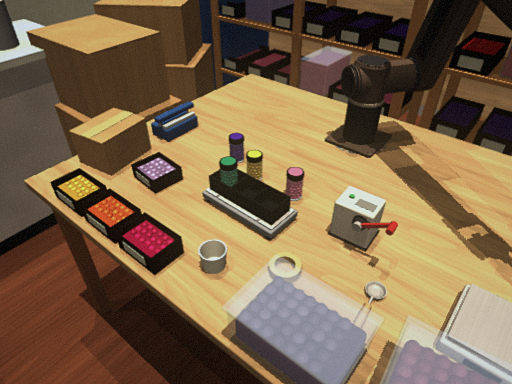

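```bash
cat > h.py <<'E'
from bench import *
import cv2,numpy as np
def K(c):
    f=192/np.tan(np.radians(c['fov_y']/2)); return np.array([[f,0,c['cx']],[0,f,c['cy']],[0,0,1.]])
def cam(n,s=None):
    c=calibration(n)
    if n=='wrist':
        s=s or read_state(); T=np.eye(4);T[:3,:3]=s['tcp_rot'];T[:3,3]=s['ee_pos']
        M=np.linalg.inv(T@np.array(c['T_tool_cam'])); return c,M[:3,:3],M[:3,3]
    return c,np.array(c['R']),np.array(c['t'])
def ray(n,uv,s=None):
    c,R,t=cam(n,s); p=cv2.undistortPoints(np.array([[uv]],float),K(c),np.array(c['distortion']))[0,0]
    return -R.T@t, R.T@np.array([p[0],p[1],1.])
def at_z(n,uv,z,s=None):
    o,d=ray(n,uv,s); return o+d*(z-o[2])/d[2]
def proj(n,X,s=None):
    c,R,t=cam(n,s); return cv2.projectPoints(np.atleast_2d(np.array(X,float)),cv2.Rodrigues(R)[0],t,K(c),np.array(c['distortion']))[0][:,0]
def crop(img,x,y,w,h,k,name): cv2.imwrite(name,cv2.resize(img[y:y+h,x:x+w],None,fx=k,fy=k,interpolation=cv2.INTER_CUBIC))
E
python3 - <<'E'
from h import *
a=cv2.imread('pics/top0.png')
crop(a,205,175,160,120,5,'pics/c1.png'); crop(a,80,140,120,140,4,'pics/c2.png')
E
```

```text
(no output)
```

View pics/c1.png

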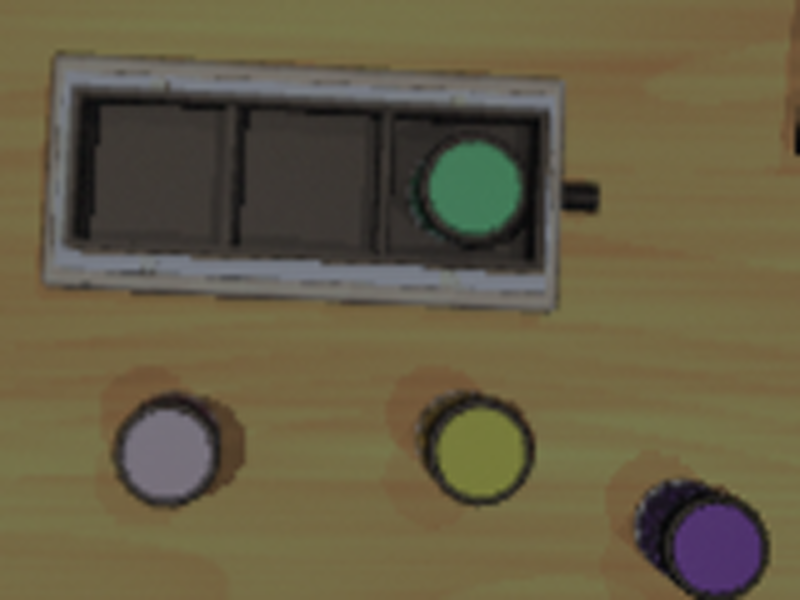

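View pics/c2.png

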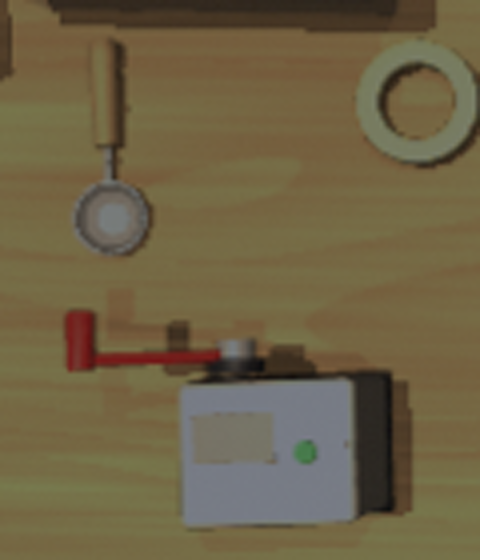

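Run:
```python
from h import *
def P(x,y,z,o=(205,175),k=5): return at_z('top',((x+.5)/k-.5+o[0],(y+.5)/k-.5+o[1]),z)
np.set_printoptions(precision=4,suppress=True)
for n,x,y,z in[('pink',167,452,.095),('yel',481,450,.095),('pur',718,548,.095),('green',474,188,.14)]:print(n,P(x,y,z))
C=[P(*p,.09) for p in[(73,87),(551,110),(546,272),(64,247)]]
print('crate',C,np.mean(C,0),np.linalg.norm(C[0]-C[1]),np.linalg.norm(C[1]-C[2]))
B=[P(*p,.0) for p in[(53,53),(564,80),(556,312),(43,287)]]
print('base',B,np.mean(B,0),np.linalg.norm(B[0]-B[1]),np.linalg.norm(B[1]-B[2]))
for C in(C,B):
    d=(C[0]+C[3]-C[1]-C[2]);print('yaw of y axis',np.arctan2(-d[0],d[1]))
q=lambda x,y,z:P(x,y,z,(80,140),4)
print('bar',q(80,315,.137),q(80,368,.137)); print('box',[q(*p,.12) for p in[(183,387),(354,378),(356,518),(186,527)]])
print('arm at hub',q(222,356,.09),q(92,359,.137))
```

```text
pink [0.4454 0.0046 0.095 ]
yel [ 0.4489 -0.1525  0.095 ]
pur [ 0.4021 -0.2714  0.095 ]
green [ 0.5783 -0.1434  0.14  ]
crate [array([0.6283, 0.0561, 0.09  ]), array([ 0.6205, -0.1872,  0.09  ]), array([ 0.5383, -0.1851,  0.09  ]), array([0.547 , 0.0589, 0.09  ])] [ 0.5835 -0.0643  0.09  ] 0.2433972696825937 0.0821969796467361
base [array([0.6542, 0.0747, 0.    ]), array([ 0.6438, -0.2063,  0.    ]), array([ 0.5168, -0.2026,  0.    ]), array([0.5259, 0.0773, 0.    ])] [ 0.5852 -0.0642  0.    ] 0.28120666813834727 0.1270274751853102
yaw of y axis -0.034101380875905245
yaw of y axis -0.03489746173245681
bar [0.5555 0.3426 0.137 ] [0.5233 0.3412 0.137 ]
box [array([0.5125, 0.2827, 0.12  ]), array([0.5199, 0.1772, 0.12  ]), array([0.4345, 0.1735, 0.12  ]), array([0.4271, 0.2778, 0.12  ])]
arm at hub [0.5319 0.2673 0.09  ] [0.5289 0.3341 0.137 ]
```

Request:
play_rows(series="0 0 -0.0956 1.7 -2.1 0 1;0 0 -0.0956 1.7 -2.1 0 1;0 0 -0.0956 1.7 -2.1 0 1;0 0 -0.0956 1.7 -2.1 0 1;0 0 -0.0956 1.7 -2.1 0 1;0 0 -0.0956 1.7 -2.1 0 1;0 0 -0.0956 1.7 -2.1 0 1;0 0 -0.0956 1.7 -2.1 0 1;0 0 -0.0956 1.7 -2.1 0 1;0 0 -0.0956 1.7 -2.1 0 1;0 0 -0.0956 1.7 -2.1 0 1;0 0 -0.0956 1.7 -2.1 0 1", grip_force=40)

```text
clock: 1.1
ee_pos: [0.5027, 0.3522, 0.2477]
tcp_rot: [[0.999, -0.039, -0.001], [-0.039, -0.999, -0.0], [-0.001, 0.0, -1.0]]
wrist_force: [0.1, -0.7, 0.4]
finger_gap: 0.085
```

Request:
play_rows(series="0 0 0 -0.48 -2.9 -0.3 1;0 0 0 -0.48 -2.9 -0.3 1;0 0 0 -0.48 -2.9 -0.3 1;0 0 0 -0.48 -2.9 -0.3 1;0 0 0 -0.48 -2.9 -0.3 1;0 0 0 -0.48 -2.9 -0.3 1;0 0 0 -0.48 -2.9 -0.3 1;0 0 0 -0.48 -2.9 -0.3 1;0 0 0 -0.48 -2.9 -0.3 1;0 0 0 -0.48 -2.9 -0.3 1;0 0 0 -0.48 -2.9 -0.3 1;0 0 0 0 0 0 1")

```text
clock: 2.1
ee_pos: [0.4483, 0.0311, 0.2142]
tcp_rot: [[0.999, -0.038, -0.002], [-0.038, -0.999, -0.002], [-0.002, 0.002, -1.0]]
wrist_force: [0.2, -0.0, -0.3]
finger_gap: 0.0852
```

Run:
```python
from h import *
s=read_state();print(s['ee_pos'])
cv2.imwrite('pics/w1.png',snapshot('wrist')[:,:,::-1])
print(proj('wrist',[[.4454,.0046,.095],[.4454+.027,.0046,.095],[.4454,.0046+.027,.095]],s))
```

```text
[0.44827954 0.03106585 0.21421223]
[[255.5330528  216.75145368]
 [289.64132165 215.56180631]
 [254.13720775 184.00461371]]
```

View pics/w1.png

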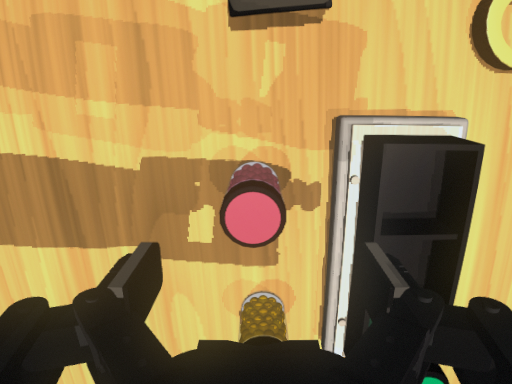

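Request:
play_rows(series="0 0 0 -0.2 -1.25 -0.5 1;0 0 0 -0.2 -1.25 -0.5 1;0 0 0 0 0 -1.5 1;0 0 0 0 0 -1.5 1;0 0 0 0 0 -1.7 1;0 0 0 0 0 -1.7 1;0 0 0 0 0 -1.7 1;0 0 0 0 0 -1.7 1;0 0 0 0 0 -1.5 1;0 0 0 0 0 -1 1;0 0 0 0 0 -1 1;0 0 0 0 0 0 1")

```text
clock: 3.15
ee_pos: [0.4442, 0.0102, 0.0704]
tcp_rot: [[0.999, -0.034, -0.004], [-0.034, -0.999, 0.001], [-0.004, -0.001, -1.0]]
wrist_force: [0.1, 0.5, 0.4]
finger_gap: 0.0856
```

Run:
```python
from h import *
s=read_state();print(s['ee_pos'],s['wrist_force'])
cv2.imwrite('pics/w2.png',snapshot('wrist')[:,:,::-1])
print(read_state()['ee_pos'])
```

```text
[0.44422198 0.01021836 0.07044651] [0.12047814 0.4832442  0.38936548]
[0.44496718 0.01000068 0.07152981]
```

View pics/w2.png

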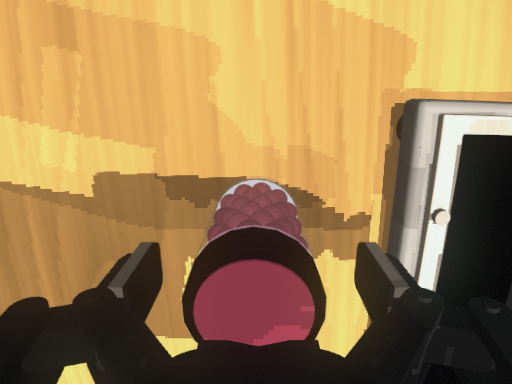

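Run:
```python
from h import *
s=read_state()
for y in (.002,.006,.010):print(y,proj('wrist',[[.4444,y,.095],[.4444+.027,y,.095],[.4444-.027,y,.095],[.4444,y+.027,.095]],s).round())
```

```text
0.002 [[256. 313.]
 [329. 311.]
 [184. 315.]
 [253. 248.]]
0.006 [[256. 304.]
 [330. 302.]
 [182. 306.]
 [253. 237.]]
0.01 [[255. 295.]
 [330. 293.]
 [181. 297.]
 [253. 226.]]
```

Request:
play_rows(series="0 0 0 0 -0.3 0 1;0 0 0 0 -0.3 0 1;0 0 0 0 0 0 1;0 0 0 0 0 0 0.3;0 0 0 0 0 0 0.3;0 0 0 0 0 0 0.3;0 0 0 0 0 0 0.3;0 0 0 0 0 0 0.3;0 0 0 0 0 0 0.3;0 0 0 0 0 0 0.3")

```text
clock: 4.03
ee_pos: [0.4455, 0.0034, 0.0728]
tcp_rot: [[0.999, -0.034, -0.001], [-0.034, -0.999, -0.0], [-0.001, 0.0, -1.0]]
wrist_force: [-2.8, -0.8, 6.0]
finger_gap: 0.0529
```

Request:
play_rows(series="0 0 0 0 0 0.3 0.3;0 0 0 0 0 0.6 0.3;0 0 0 0 0 1.2 0.3;0 0 0 0 0 1.5 0.3;0 0 0 0 0 1.8 0.3;0 0 0 0 0 1.8 0.3;0 0 0 0 0 1.8 0.3;0 0 0 0 0 1.8 0.3;0 0 0 0 0 1.2 0.3;0 0 0 0 0 0.6 0.3;0 0 0 0 0 0 0.3")

```text
clock: 4.95
ee_pos: [0.4463, 0.0034, 0.1999]
tcp_rot: [[0.999, -0.034, 0.003], [-0.034, -0.999, -0.001], [0.003, 0.001, -1.0]]
wrist_force: [0.6, 0.8, -2.0]
finger_gap: 0.0531
```

Run:
```python
from h import *
s=read_state();print(s['ee_pos'],s['wrist_force'],s['finger_gap'])
cv2.imwrite('pics/w3.png',snapshot('wrist')[:,:,::-1])
```

```text
[0.44631197 0.00338677 0.19986423] [ 0.61014174  0.785837   -1.95600268] 0.053074745487852286
```

View pics/w3.png

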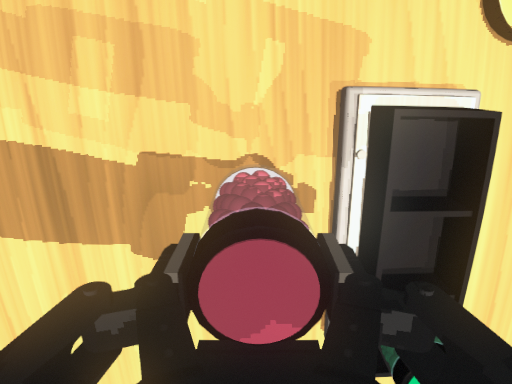

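Run:
```python
from h import *
s=read_state();e=s['ee_pos']
for dz in(.02,.025):
  for dy in(-.004,0,.004):print(dz,dy,proj('wrist',[e+[0,dy,dz],e+[.0228,dy,dz],e+[-.0228,dy,dz],e+[0,dy+.0228,dz],e+[0,dy-.0228,dz]],s).round()[:,:].tolist())
c=np.array([.5835,-.0643]);y=np.array([.034,.9994])
print(c+.08*y)
# crate in wrist image: left cell +y corners on top rim
for X in ([.5865,.0156,.045],[.5838,-.0643,.045]):print(proj('wrist',X,s))
R=np.array([[.9994,.034],[-.034,.9994]]) 
pts=[list(c+ R@np.array(p))+[.09] for p in[(-.0415,.122),(.0415,.122),(-.0365,.117),(-.0365,.0425)]]
print(proj('wrist',pts,s))
```

```text
0.02 -0.004 [[258.0, 299.0], [318.0, 297.0], [197.0, 300.0], [255.0, 244.0], [259.0, 347.0]]
0.02 0 [[257.0, 290.0], [319.0, 287.0], [196.0, 291.0], [255.0, 233.0], [259.0, 339.0]]
0.02 0.004 [[257.0, 280.0], [319.0, 278.0], [195.0, 282.0], [255.0, 223.0], [259.0, 331.0]]
0.025 -0.004 [[258.0, 307.0], [321.0, 305.0], [195.0, 308.0], [255.0, 250.0], [260.0, 356.0]]
0.025 0 [[257.0, 298.0], [321.0, 295.0], [194.0, 299.0], [255.0, 240.0], [259.0, 348.0]]
0.025 0.004 [[257.0, 288.0], [321.0, 286.0], [193.0, 290.0], [254.0, 229.0], [259.0, 340.0]]
[0.58622  0.015652]
[[418.31497166 155.31028695]]
[[406.63508866 239.04166218]]
[[397.75652688 108.56383643]
 [505.52376164 111.74814453]
 [403.87166478 115.87210891]
 [392.38717707 214.47261601]]
```

Run:
```python
from h import *
crop(cv2.imread('pics/w3.png'),330,75,182,140,4,'pics/c3.png')
```

```text
(no output)
```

View pics/c3.png

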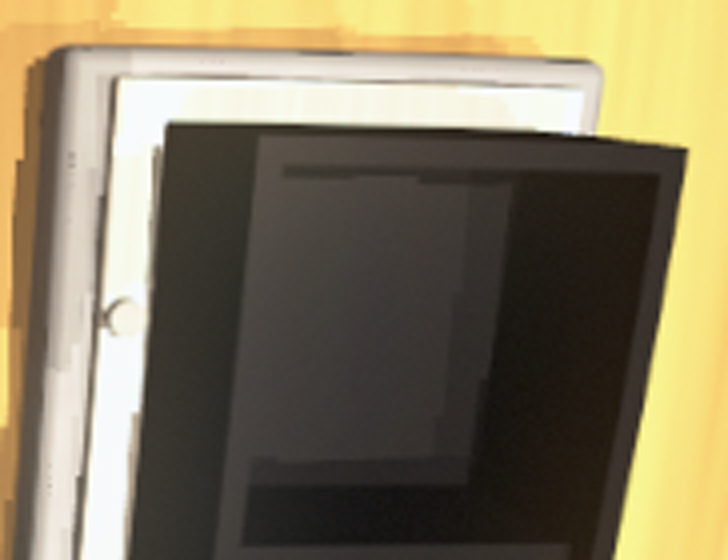

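Request:
play_rows(series="0 0 0 0.6 0.1 0.2 0.3;0 0 0 1.3 0.1 0 0.3;0 0 0 1.5 0.1 0 0.3;0 0 0 1.5 0.1 0 0.3;0 0 0 1.5 0.1 0 0.3;0 0 0 1.5 0.1 0 0.3;0 0 0 1.5 0.1 0 0.3;0 0 0 1.5 0.1 0 0.3;0 0 0 1.3 0.2 0 0.3;0 0 0 1.1 0.2 0 0.3;0 0 0 0.6 0 0 0.3;0 0 0 0 0 0 0.3")

```text
clock: 6.0
ee_pos: [0.585, 0.0156, 0.1989]
tcp_rot: [[0.999, -0.034, -0.002], [-0.034, -0.999, 0.0], [-0.002, -0.0, -1.0]]
wrist_force: [-0.3, 0.2, -0.7]
finger_gap: 0.0532
```

Run:
```python
from h import *
s=read_state();print(s['ee_pos'],s['wrist_force'],s['finger_gap'])
cv2.imwrite('pics/w4.png',snapshot('wrist')[:,:,::-1])
cv2.imwrite('pics/s4.png',snapshot('scene')[:,:,::-1])
print(read_state()['ee_pos'])
crop(cv2.imread('pics/s4.png'),170,120,160,120,5,'pics/c4.png')
```

```text
[0.58503553 0.01558362 0.19885235] [-0.32104771  0.19668883 -0.70701492] 0.053248829257405705
[0.58397338 0.01555482 0.19920144]
```

View pics/w4.png

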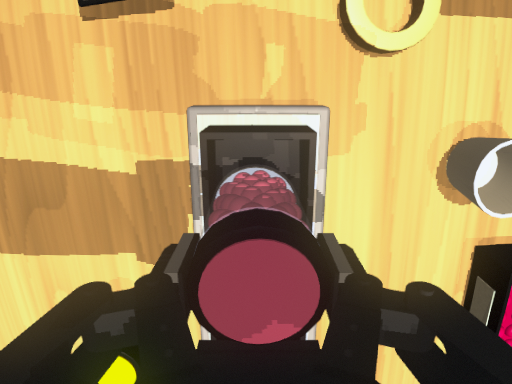

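View pics/c4.png

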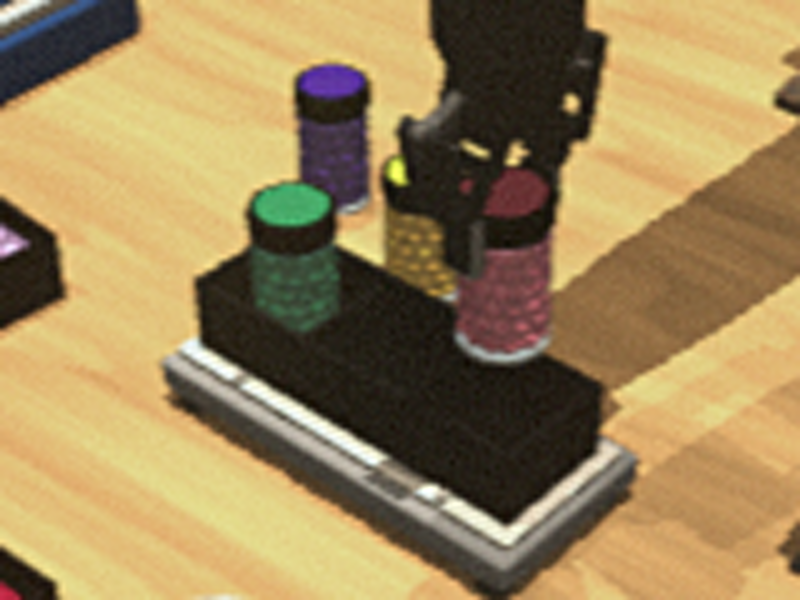

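Request:
play_rows(series="0 0 0 0 0 -0.6 0.3;0 0 0 0 0 -1.0 0.3;0 0 0 0 0 -1.2 0.3;0 0 0 0 0 -1.2 0.3;0 0 0 0 0 -1.2 0.3;0 0 0 0 0 -1.0 0.3;0 0 0 0 0 -0.6 0.3;0 0 0 0 0 -0.4 0.3;0 0 0 0 0 -0.3 0.3;0 0 0 0 0 -0.2 0.3;0 0 0 0 0 0 0.3")

```text
clock: 7.02
ee_pos: [0.5846, 0.0155, 0.1233]
tcp_rot: [[0.999, -0.034, 0.0], [-0.034, -0.999, -0.0], [0.0, 0.0, -1.0]]
wrist_force: [0.0, 1.2, -0.9]
finger_gap: 0.0534
```

Request:
play_rows(series="0 0 0 0 0 -0.2 0.3;0 0 0 0 0 -0.2 0.3;0 0 0 0 0 0 0.3")

```text
clock: 7.27
ee_pos: [0.5845, 0.0155, 0.1193]
tcp_rot: [[0.999, -0.034, -0.0], [-0.034, -0.999, -0.0], [-0.0, 0.0, -1.0]]
wrist_force: [0.0, -0.7, -0.7]
finger_gap: 0.0531
```

Request:
play_rows(series="0 0 0 0 0 -0.15 0.3;0 0 0 0 0 0 0.3")

```text
clock: 7.43
ee_pos: [0.5847, 0.0154, 0.118]
tcp_rot: [[0.999, -0.034, 0.001], [-0.034, -0.999, -0.0], [0.001, 0.0, -1.0]]
wrist_force: [-0.3, -0.7, -1.8]
finger_gap: 0.0531
```

Request:
play_rows(series="0 0 0 0 0 -0.15 0.3;0 0 0 0 0 0 0.3")

```text
clock: 7.6
ee_pos: [0.5848, 0.0155, 0.1178]
tcp_rot: [[0.999, -0.034, -0.0], [-0.034, -0.999, -0.0], [-0.0, 0.0, -1.0]]
wrist_force: [-2.4, 0.4, 4.4]
finger_gap: 0.0532
```

Request:
play_rows(series="0 0 0 0 0 0 0.65;0 0 0 0 0 0 0.7;0 0 0 0 0 0 0.8;0 0 0 0 0 0 1;0 0 0 0 0 0 1;0 0 0 0 0 0 1")

```text
clock: 8.1
ee_pos: [0.5845, 0.0155, 0.1162]
tcp_rot: [[0.999, -0.034, -0.0], [-0.034, -0.999, 0.0], [-0.0, -0.0, -1.0]]
wrist_force: [-0.1, 0.3, -0.4]
finger_gap: 0.0851
```

Run:
```python
from h import *
s=read_state();print(s['ee_pos'],s['wrist_force'],s['finger_gap'])
cv2.imwrite('pics/s5.png',snapshot('scene')[:,:,::-1])
crop(cv2.imread('pics/s5.png'),170,120,160,120,5,'pics/c5.png')
```

```text
[0.58450432 0.01547654 0.11622492] [-0.07569463  0.2647206  -0.44480172] 0.08514882160119992
```

View pics/c5.png

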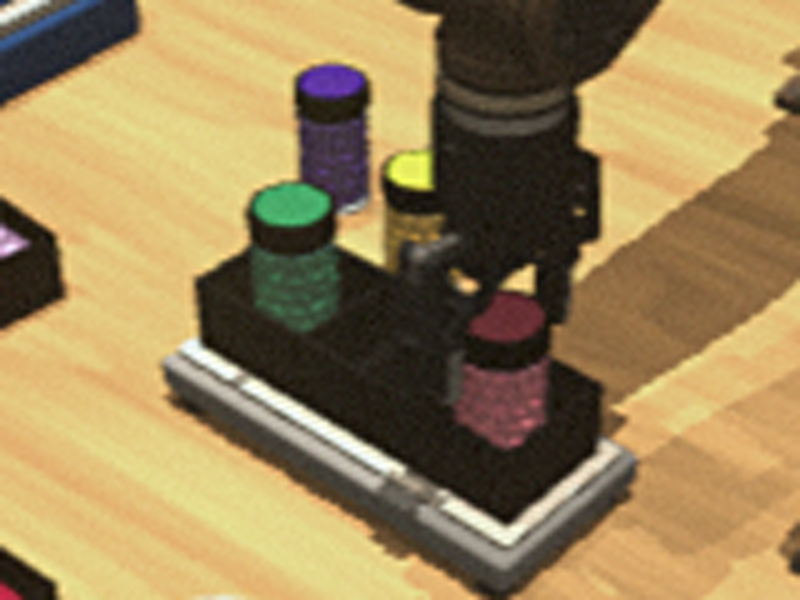

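Request:
play_rows(series="0 0 0 0 0 0.6 1;0 0 0 0 0 1.2 1;0 0 0 0 0 1.8 1;0 0 0 0 0 1.8 1;0 0 0 0 0 1.8 1;0 0 0 0 0 1.2 1;0 0 0 0 0 0.6 1")

```text
clock: 8.73
ee_pos: [0.5858, 0.0154, 0.2099]
tcp_rot: [[0.999, -0.034, 0.005], [-0.034, -0.999, -0.001], [0.005, 0.001, -1.0]]
wrist_force: [0.2, -0.5, 0.5]
finger_gap: 0.0854
```

Request:
play_rows(series="0 0 0 -1 -1.2 0 1;0 0 0 -1.7 -2.5 0 1;0 0 0 -1.7 -2.5 0 1;0 0 0 -1.7 -2.5 0 1;0 0 0 -1.7 -2.5 0 1;0 0 0 -1.7 -2.5 0 1;0 0 0 -1.7 -2.5 0 1;0 0 0 -1.7 -2.5 0 1;0 0 0 -1.7 -2.5 0 1;0 0 0 -1.7 -2.5 0 1;0 0 0 -1.7 -2.5 0 1;0 0 0 -0.2 -0.2 0 1")

```text
clock: 9.73
ee_pos: [0.3994, -0.2513, 0.2054]
tcp_rot: [[0.999, -0.039, -0.002], [-0.039, -0.999, -0.0], [-0.002, 0.0, -1.0]]
wrist_force: [-0.4, -0.2, -0.3]
finger_gap: 0.0855
```

Run:
```python
from h import *
snapshot('top')
s=read_state();print(s['ee_pos'],s['wrist_force'],s['tcp_rot'][:,0])
cv2.imwrite('pics/w6.png',snapshot('wrist')[:,:,::-1])
X=np.array([.4021,-.2714,.095])
print(proj('wrist',[X,X+[.027,0,0],X-[.027,0,0],X+[0,.0228,0],X-[0,.0228,0]],s))
```

```text
[ 0.40018753 -0.25013695  0.20535819] [-0.50896391  0.54994244 -0.44223839] [ 0.9992491  -0.03870263 -0.00182733]
[[261.41587952 214.85127749]
 [296.86177911 213.59133766]
 [226.04721355 216.05172858]
 [260.34661951 186.14076023]
 [262.42535227 242.0331795 ]]
```

View pics/w6.png

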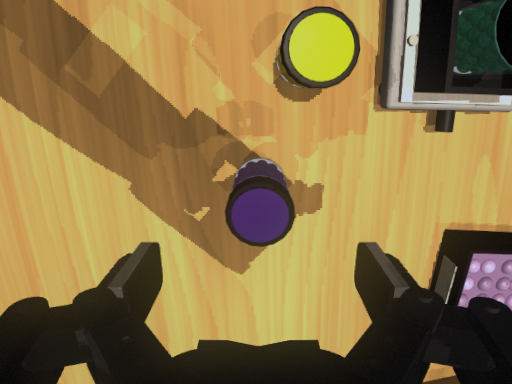

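Request:
play_rows(series="0 0 0 0.1 -1.05 -0.3 1;0 0 0 0 -1.0 -0.5 1;0 0 0 0 0 -1.4 1;0 0 0 0 0 -1.5 1;0 0 0 0 0 -1.7 1;0 0 0 0 0 -1.7 1;0 0 0 0 0 -1.7 1;0 0 0 0 0 -1.6 1;0 0 0 0 0 -1.2 1;0 0 0 0 0 -1 1;0 0 0 0 0 -0.6 1;0 0 0 0 0 0 1")

```text
clock: 10.83
ee_pos: [0.403, -0.2681, 0.0726]
tcp_rot: [[0.999, -0.033, -0.002], [-0.033, -0.999, 0.002], [-0.002, -0.002, -1.0]]
wrist_force: [-1.1, -0.0, 0.1]
finger_gap: 0.0857
```

Run:
```python
from h import *
snapshot('top')
s=read_state();e=s['ee_pos'];print(s['ee_pos'],s['wrist_force'])
cv2.imwrite('pics/w7.png',snapshot('wrist')[:,:,::-1])
for d in(-.004,0,.004):
  X=np.array([e[0],e[1]+d,.095])
  print(d,proj('wrist',[X,X+[.0228,0,0],X-[.0228,0,0],X+[0,.0228,0],X-[0,.0228,0]],s).round().tolist())
```

```text
[ 0.40347349 -0.26868587  0.07362415] [ 0.80129908 -1.07811511 -0.53411863]
-0.004 [[257.0, 301.0], [319.0, 299.0], [196.0, 302.0], [255.0, 245.0], [259.0, 349.0]]
0 [[257.0, 292.0], [319.0, 290.0], [195.0, 293.0], [255.0, 235.0], [259.0, 341.0]]
0.004 [[257.0, 282.0], [319.0, 280.0], [194.0, 284.0], [254.0, 224.0], [259.0, 333.0]]
```

View pics/w7.png

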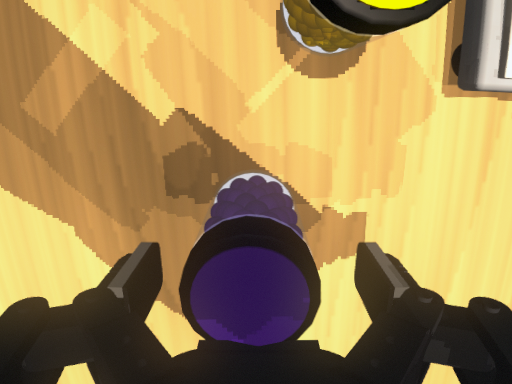

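Request:
play_rows(series="0 0 0 -0.2 -0.35 0 1;0 0 0 0 0 0 1;0 0 0 0 0 0 0.3;0 0 0 0 0 0 0.3;0 0 0 0 0 0 0.3;0 0 0 0 0 0 0.3;0 0 0 0 0 0 0.3;0 0 0 0 0 0 0.3;0 0 0 0 0 0 0.3")

```text
clock: 11.68
ee_pos: [0.4015, -0.2728, 0.0749]
tcp_rot: [[0.999, -0.034, -0.0], [-0.034, -0.999, -0.0], [-0.0, 0.0, -1.0]]
wrist_force: [-2.7, 0.6, 5.5]
finger_gap: 0.0534
```

Request:
play_rows(series="0 0 0 0 0 0.3 0.3;0 0 0 0 0 0.6 0.3;0 0 0 0 0 1.2 0.3;0 0 0 0 0 1.6 0.3;0 0 0 0 0 2 0.3;0 0 0 0 0 2 0.3;0 0 0 0 0 2 0.3;0 0 0 0 0 2 0.3;0 0 0 0 0 1.6 0.3;0 0 0 0 0 1.2 0.3;0 0 0 0 0 0.6 0.3;0 0 0 0 0 0 0.3")

```text
clock: 12.68
ee_pos: [0.402, -0.2728, 0.2266]
tcp_rot: [[0.999, -0.034, 0.002], [-0.034, -0.999, -0.002], [0.002, 0.002, -1.0]]
wrist_force: [0.1, -0.1, -2.4]
finger_gap: 0.0531
```

Run:
```python
from h import *
snapshot('top')
s=read_state();e=s['ee_pos'];print(s['ee_pos'],s['wrist_force'],s['finger_gap'],s['tcp_rot'][:,0])
cv2.imwrite('pics/w8.png',snapshot('wrist')[:,:,::-1])
```

```text
[ 0.40151044 -0.27243278  0.2252777 ] [ 0.38709086 -0.17220982 -2.03556088] 0.05319559688903977 [ 9.99416556e-01 -3.41533396e-02  3.10697172e-04]
```

View pics/w8.png

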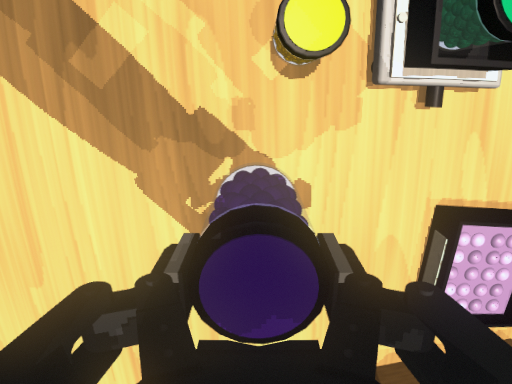

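Request:
play_rows(series="0 0 0 0.4 1.4 0 0.3;0 0 0 0.6 2.4 0 0.3;0 0 0 0.6 2.8 0 0.3;0 0 0 0.6 2.8 0 0.3;0 0 0 0.6 2.8 0 0.3;0 0 0 0.6 2.8 0 0.3;0 0 0 0.6 2.8 0 0.3;0 0 0 1.2 2.2 0 0.3;0 0 0 1.8 0.8 0 0.3;0 0 0 1.8 0 0 0.3;0 0 0 1.8 0 0 0.3;0 0 0 1.8 0 0 0.3")

```text
clock: 13.78
ee_pos: [0.5255, -0.0637, 0.2233]
tcp_rot: [[0.999, -0.033, -0.003], [-0.033, -0.999, 0.001], [-0.003, -0.001, -1.0]]
wrist_force: [0.7, 0.2, -1.8]
finger_gap: 0.0536
```

Request:
play_rows(series="0 0 0 1.8 0 0 0.3;0 0 0 1.8 0 0 0.3;0 0 0 1.4 0 0 0.3;0 0 0 0.7 0 0 0.3;0 0 0 0 0 0 0.3;0 0 0 0 0 0 0.3")

```text
clock: 14.28
ee_pos: [0.5817, -0.0643, 0.2239]
tcp_rot: [[0.999, -0.034, -0.003], [-0.034, -0.999, 0.001], [-0.003, -0.001, -1.0]]
wrist_force: [-0.4, -0.3, -2.1]
finger_gap: 0.0532
```

Run:
```python
from h import *
s=read_state();e=s['ee_pos'];print(s['ee_pos'],s['wrist_force'],s['finger_gap'],s['tcp_rot'][:,0])
cv2.imwrite('pics/w9.png',snapshot('wrist')[:,:,::-1])
print(read_state()['ee_pos'])
```

```text
[ 0.58170858 -0.06430718  0.22388533] [-0.35632283 -0.30249455 -2.05734231] 0.05315834586881632 [ 0.99941709 -0.03400698 -0.00300012]
[ 0.58154446 -0.06433092  0.22425587]
```

View pics/w9.png

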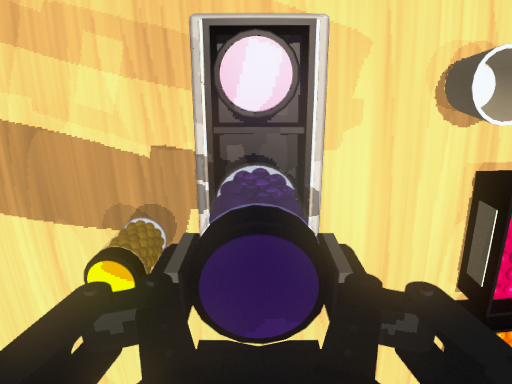

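Request:
play_rows(series="0 0 0 0.1 0 -0.6 0.3;0 0 0 0 0 -1.1 0.3;0 0 0 0 0 -1.4 0.3;0 0 0 0 0 -1.4 0.3;0 0 0 0 0 -1.4 0.3;0 0 0 0 0 -1.3 0.3;0 0 0 0 0 -1.0 0.3;0 0 0 0 0 -0.6 0.3;0 0 0 0 0 -0.4 0.3;0 0 0 0 0 -0.3 0.3;0 0 0 0 0 -0.2 0.3;0 0 0 0 0 0 0.3")

```text
clock: 15.33
ee_pos: [0.5837, -0.0645, 0.1284]
tcp_rot: [[0.999, -0.034, 0.0], [-0.034, -0.999, -0.0], [0.0, 0.0, -1.0]]
wrist_force: [0.1, 0.7, -1.1]
finger_gap: 0.0531
```

Request:
play_rows(series="0 0 0 0 0 -0.2 0.3;0 0 0 0 0 0 0.3")

```text
clock: 15.5
ee_pos: [0.5837, -0.0645, 0.1266]
tcp_rot: [[0.999, -0.034, 0.001], [-0.034, -0.999, -0.0], [0.001, 0.0, -1.0]]
wrist_force: [-1.2, 0.4, -1.5]
finger_gap: 0.0533
```

Request:
play_rows(series="0 0 0 0 0 -0.15 0.3;0 0 0 0 0 0 0.3")

```text
clock: 15.67
ee_pos: [0.5835, -0.0645, 0.1249]
tcp_rot: [[0.999, -0.034, 0.0], [-0.034, -0.999, -0.0], [0.0, 0.0, -1.0]]
wrist_force: [-1.0, 0.3, -1.5]
finger_gap: 0.0532
```

Request:
play_rows(series="0 0 0 0 0 -0.2 0.3;0 0 0 0 0 -0.15 0.3;0 0 0 0 0 0 0.3")

```text
clock: 15.92
ee_pos: [0.5832, -0.0644, 0.1208]
tcp_rot: [[0.999, -0.034, -0.001], [-0.034, -0.999, 0.0], [-0.001, -0.0, -1.0]]
wrist_force: [0.4, -0.1, -1.6]
finger_gap: 0.0531
```

Request:
play_rows(series="0 0 0 0 0 -0.15 0.3;0 0 0 0 0 0 0.3")

```text
clock: 16.08
ee_pos: [0.5837, -0.0646, 0.12]
tcp_rot: [[0.999, -0.034, 0.0], [-0.034, -0.999, -0.0], [0.0, 0.0, -1.0]]
wrist_force: [0.6, 0.2, -1.7]
finger_gap: 0.0534
```

Request:
play_rows(series="0 0 0 0 0 -0.12 0.3;0 0 0 0 0 0 0.3")

```text
clock: 16.25
ee_pos: [0.5837, -0.0646, 0.12]
tcp_rot: [[0.999, -0.034, -0.0], [-0.034, -0.999, -0.0], [-0.0, 0.0, -1.0]]
wrist_force: [-3.1, 0.5, 4.3]
finger_gap: 0.053
```

Contact felt; release and rise.

Request:
play_rows(series="0 0 0 0 0 0 0.65;0 0 0 0 0 0 0.7;0 0 0 0 0 0 0.8;0 0 0 0 0 0 1;0 0 0 0 0 0 1;0 0 0 0 0 0 1")

```text
clock: 16.75
ee_pos: [0.5835, -0.0645, 0.1185]
tcp_rot: [[0.999, -0.034, 0.0], [-0.034, -0.999, 0.0], [0.0, -0.0, -1.0]]
wrist_force: [0.7, 0.5, -0.0]
finger_gap: 0.0855
```

Request:
play_rows(series="0 0 0 0 0 0.6 1;0 0 0 0 0 1.2 1;0 0 0 0 0 1.8 1;0 0 0 0 0 1.8 1;0 0 0 0 0 1.8 1;0 0 0 0 0 1.8 1;0 0 0 0 0 1.2 1;0 0 0 0 0 0.6 1")

```text
clock: 17.42
ee_pos: [0.5846, -0.0648, 0.2302]
tcp_rot: [[0.999, -0.034, 0.005], [-0.034, -0.999, -0.001], [0.005, 0.001, -1.0]]
wrist_force: [-0.8, -0.3, 0.6]
finger_gap: 0.0853
```

Request:
play_rows(series="0 0 0 0 1.5 0 0.5;0 0 0 0 2.5 0 0;0 0 0 0 2.8 0 0;0 0 0 0 2.8 0 0;0 0 0 0 2.8 0 0;0 0 0 0 2.8 0 0;0 0 0 0 2.8 0 0;0 0 0 0 2.5 0 0;0 0 0 0 1 0 0;0 0 0 0 0 0 0")

```text
clock: 18.25
ee_pos: [0.583, 0.1523, 0.2262]
tcp_rot: [[1.0, -0.031, -0.001], [-0.031, -1.0, 0.0], [-0.001, -0.0, -1.0]]
wrist_force: [1.0, -0.0, -0.4]
finger_gap: -0.0001
```

Run:
```python
from h import *
s=read_state();e=s['ee_pos'];print(s['ee_pos'],s['wrist_force'],s['finger_gap'],s['tcp_rot'][:,0])
cv2.imwrite('pics/w10.png',snapshot('wrist')[:,:,::-1])
cv2.imwrite('pics/s10.png',snapshot('scene')[:,:,::-1])
cv2.imwrite('pics/t10.png',snapshot('top')[:,:,::-1])
a=cv2.imread('pics/t10.png');crop(a,205,175,160,120,5,'pics/c10.png')
print(proj('wrist',[[.539,.342,.137],[.539,.342,.146]],s),read_state()['ee_pos'])
```

```text
[0.58299296 0.15232273 0.22622123] [ 1.02180652 -0.01983742 -0.38397501] -6.132189799135447e-05 [ 9.99515923e-01 -3.10998152e-02 -8.49345480e-04]
[[ 171.35011023 -114.29979179]
 [ 167.54678216 -122.82335687]] [0.58347864 0.14950283 0.2263613 ]
```

View pics/w10.png

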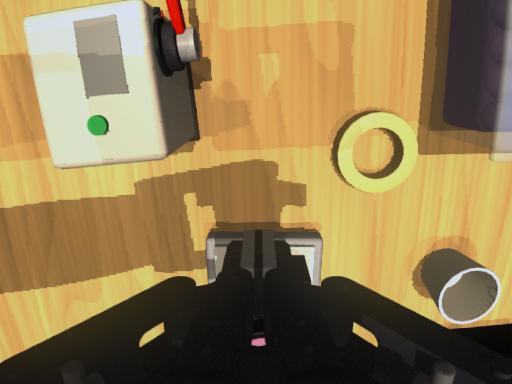

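View pics/s10.png

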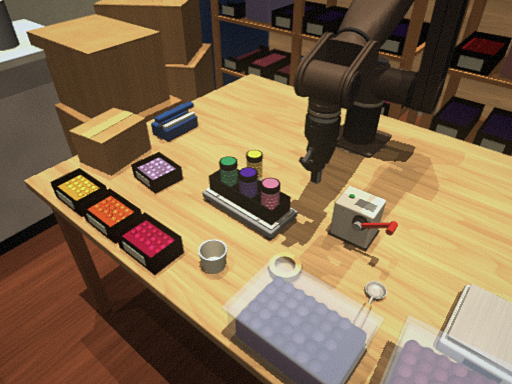

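View pics/c10.png

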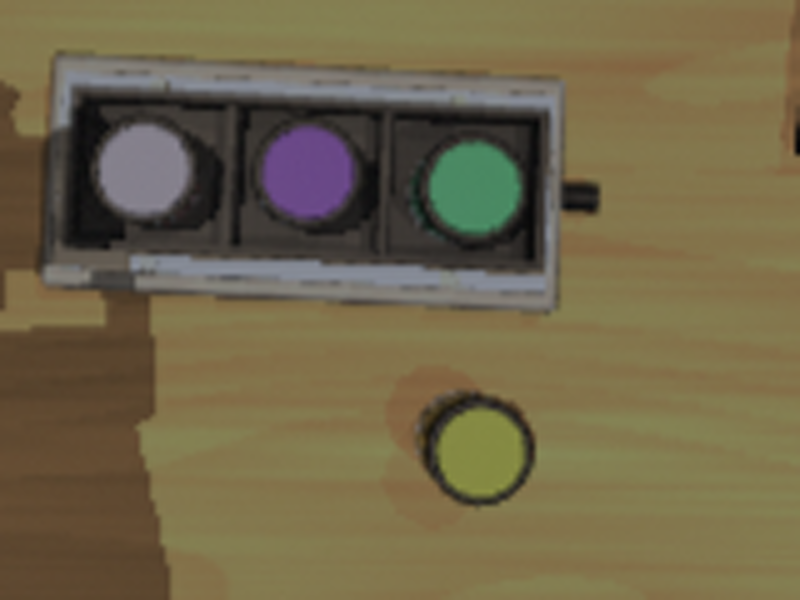

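Request:
play_rows(series="0 0 0.01 -0.3 1.2 0 0;0 0 0.01 -0.5 2 0 0;0 0 0.01 -0.6 2.4 0 0;0 0 0.01 -0.6 2.4 0 0;0 0 0.01 -0.6 2.4 0 0;0 0 0.01 -0.6 2.4 0 0;0 0 0.01 -0.6 2.4 0 0;0 0 0.01 -0.6 2.2 0 0;0 0 0 0 1.2 0 0;0 0 0 0 0.7 0 0;0 0 0 0 0 0 0")

```text
clock: 19.32
ee_pos: [0.5397, 0.344, 0.2266]
tcp_rot: [[0.999, 0.046, 0.0], [0.046, -0.999, 0.0], [0.0, 0.0, -1.0]]
wrist_force: [-0.1, 0.1, -0.2]
finger_gap: 0.0003
```

Run:
```python
from h import *
s=read_state();e=s['ee_pos'];print(s['ee_pos'],s['tcp_rot'][:,0])
cv2.imwrite('pics/w11.png',snapshot('wrist')[:,:,::-1])
cv2.imwrite('pics/t11.png',snapshot('top')[:,:,::-1])
cv2.imwrite('pics/s11.png',snapshot('scene')[:,:,::-1])
s=read_state();print(s['ee_pos'])
crop(cv2.imread('pics/t11.png'),60,180,140,100,5,'pics/c11.png')
crop(cv2.imread('pics/s11.png'),320,140,120,120,5,'pics/d11.png')
print(proj('wrist',[[.5555,.342,.137],[.5233,.342,.137]],s))
def P(x,y,z,o=(205,175),k=5): return at_z('top',((x+.5)/k-.5+o[0],(y+.5)/k-.5+o[1]),z)
print(P(144,168,.14),P(307,173,.14),P(474,188,.14))
```

```text
[0.53971154 0.34403483 0.22658331] [9.98925727e-01 4.63395155e-02 2.01506656e-04]
[0.53998543 0.3424212  0.22648525]
[[280.30022149 198.39174713]
 [233.22365613 196.35422638]]
[0.58543398 0.01673321 0.14      ] [ 0.58426762 -0.06234858  0.14      ] [ 0.57827314 -0.1433869   0.14      ]
```

View pics/w11.png

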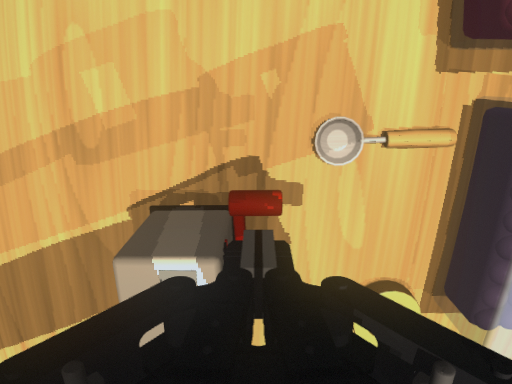

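View pics/d11.png

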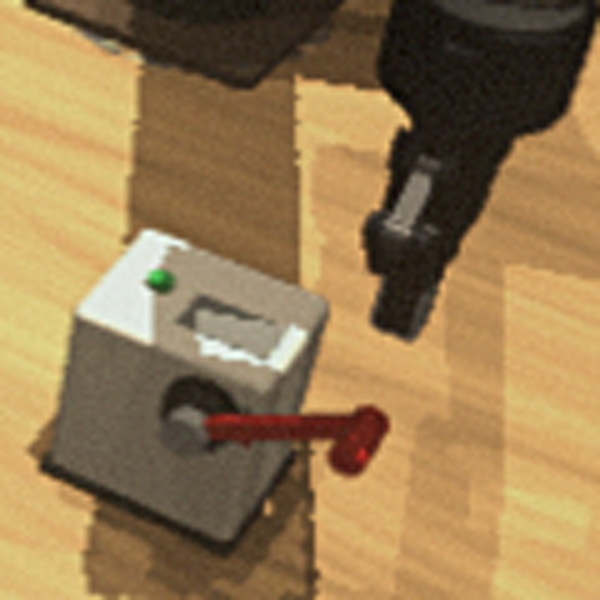

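Request:
play_rows(series="0 0 0 0 0.4 -0.5 0;0 0 0 0 0 -1 0;0 0 0 0 0 -1 0;0 0 0 0 0 -1 0;0 0 0 0 0 -1 0;0 0 0 0 0 -0.7 0;0 0 0 0 0 -0.4 0;0 0 0 0 0 -0.4 0;0 0 0 0 0 -0.4 0;0 0 0 0 0 -0.4 0;0 0 0 0 0 0 0")

```text
clock: 20.38
ee_pos: [0.5397, 0.3491, 0.1606]
tcp_rot: [[0.999, 0.045, 0.001], [0.045, -0.999, 0.003], [0.001, -0.003, -1.0]]
wrist_force: [-3.2, 2.2, 6.7]
finger_gap: -0.0
```

Run:
```python
from h import *
s=read_state();print(s['ee_pos'],s['wrist_force'])
cv2.imwrite('pics/w12.png',snapshot('wrist')[:,:,::-1])
cv2.imwrite('pics/s12.png',snapshot('scene')[:,:,::-1])
crop(cv2.imread('pics/s12.png'),320,140,120,120,5,'pics/d12.png')
```

```text
[0.53971595 0.34909125 0.16064584] [-3.15177717  2.20699294  6.72844824]
```

View pics/w12.png

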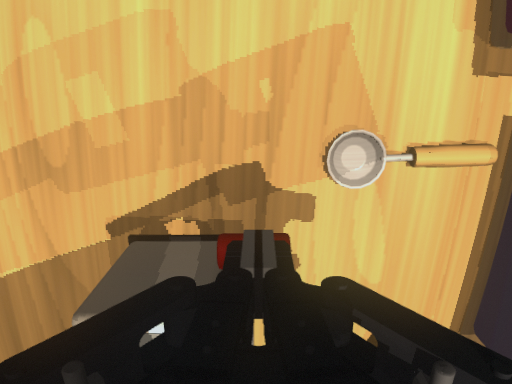

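View pics/d12.png

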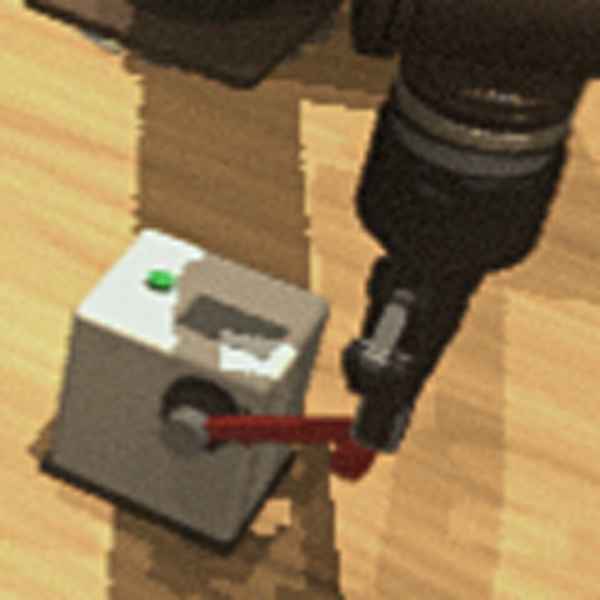

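Request:
play_rows(series="0 0 0 0 0 -0.5 0;0 0 0 0 0 -0.5 0;0 0 0 0 0 -0.5 0;0 0 0 0 0 -0.5 0;0 0 0 0 0 -0.5 0;0 0 0 0 0 -0.5 0")

```text
clock: 20.98
ee_pos: [0.5412, 0.35, 0.1317]
tcp_rot: [[0.999, 0.045, 0.006], [0.045, -0.999, 0.006], [0.006, -0.006, -1.0]]
wrist_force: [-1.3, 5.7, 10.0]
finger_gap: -0.0002
```

Request:
play_rows(series="0 0 0 0 0 -0.5 0;0 0 0 0 0 -0.5 0;0 0 0 0 0 -0.5 0;0 0 0 0 0 -0.5 0;0 0 0 0 0 -0.5 0;0 0 0 0 0 0 0")

```text
clock: 21.48
ee_pos: [0.5408, 0.3486, 0.1045]
tcp_rot: [[0.999, 0.045, 0.004], [0.045, -0.999, 0.003], [0.004, -0.003, -1.0]]
wrist_force: [0.0, 3.3, 8.5]
finger_gap: -0.0001
```

Run:
```python
from h import *
s=read_state();print(s['ee_pos'],s['wrist_force'])
cv2.imwrite('pics/w13.png',snapshot('wrist')[:,:,::-1])
cv2.imwrite('pics/s13.png',snapshot('scene')[:,:,::-1])
crop(cv2.imread('pics/s13.png'),320,140,120,120,5,'pics/d13.png')
```

```text
[0.54078047 0.34855324 0.104517  ] [0.03975666 3.34873318 8.49998806]
```

View pics/d13.png

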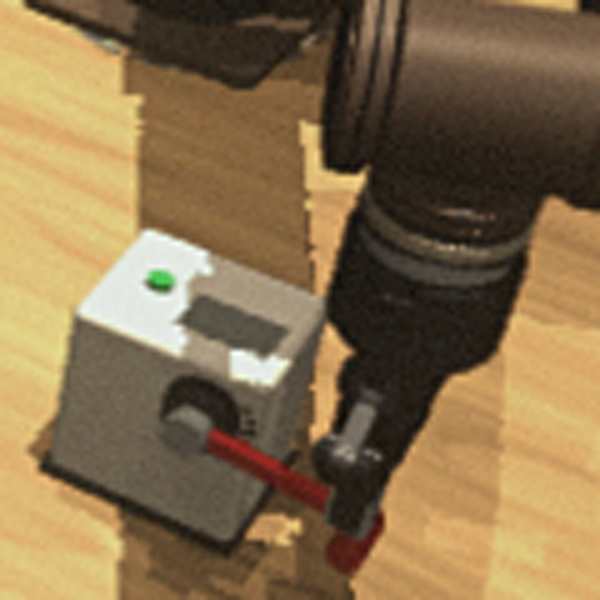

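Request:
play_rows(series="0 0 0 0 0 -0.4 0;0 0 0 0 0 -0.4 0;0 0 0 0 0 -0.4 0;0 0 0 0 0 -0.4 0;0 0 0 0 0 -0.2 0;0 0 0 0 0 0 0")

```text
clock: 22.08
ee_pos: [0.5408, 0.3464, 0.0859]
tcp_rot: [[0.999, 0.046, 0.002], [0.046, -0.999, -0.002], [0.002, 0.002, -1.0]]
wrist_force: [2.0, -1.0, 7.1]
finger_gap: 0.0001
```

Request:
play_rows(series="0 0 0 0 0 -0.1 0;0 0 0 0 0 0 0")

```text
clock: 22.25
ee_pos: [0.5408, 0.3463, 0.0854]
tcp_rot: [[0.999, 0.046, 0.002], [0.046, -0.999, -0.002], [0.002, 0.002, -1.0]]
wrist_force: [1.4, -2.6, 8.1]
finger_gap: 0.0001
```

Request:
play_rows(series="0 0 0 0 0 -0.1 0;0 0 0 0 0 0 0;0 0 0 0 0 0 0")

```text
clock: 22.5
ee_pos: [0.5409, 0.3462, 0.0847]
tcp_rot: [[0.999, 0.046, 0.002], [0.046, -0.999, -0.002], [0.002, 0.002, -1.0]]
wrist_force: [0.7, -2.7, 9.4]
finger_gap: 0.0002
```

Run:
```python
from h import *
cv2.imwrite('pics/w14.png',snapshot('wrist')[:,:,::-1])
cv2.imwrite('pics/s14.png',snapshot('scene')[:,:,::-1])
cv2.imwrite('pics/t14.png',snapshot('top')[:,:,::-1])
s=read_state();print(s['ee_pos'],s['wrist_force'],s['clock'])
a=cv2.imread('pics/s14.png')
crop(a,340,180,80,80,8,'pics/d14.png');crop(a,190,140,120,100,6,'pics/e14.png')
for ang in(.28,0.36): pass
```

```text
[0.54086877 0.34620356 0.08470008] [ 0.74646089 -3.68015338  8.27331231] 22.65
```

View pics/d14.png

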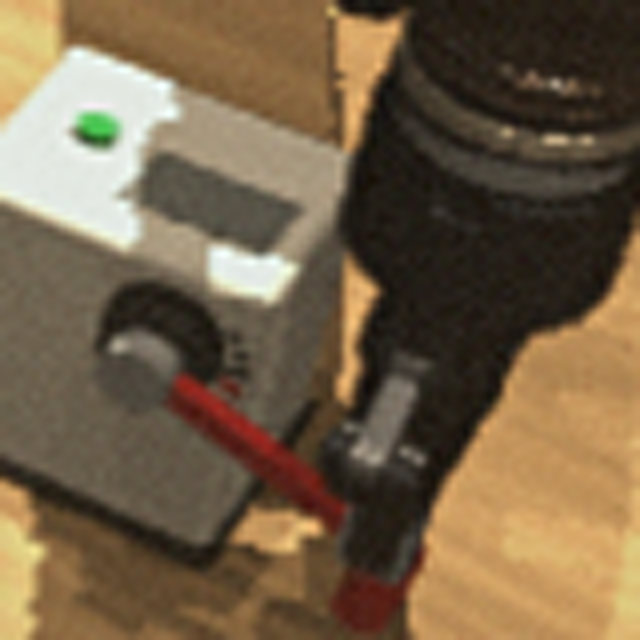

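View pics/e14.png

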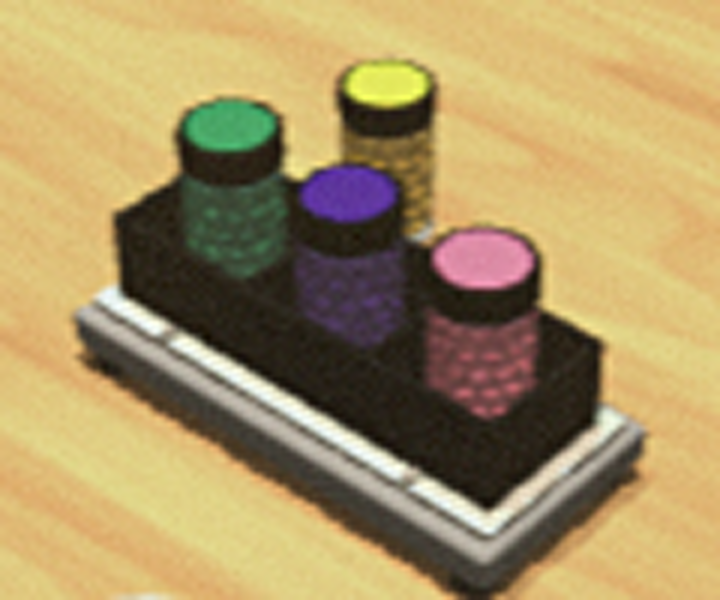

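View pics/t14.png

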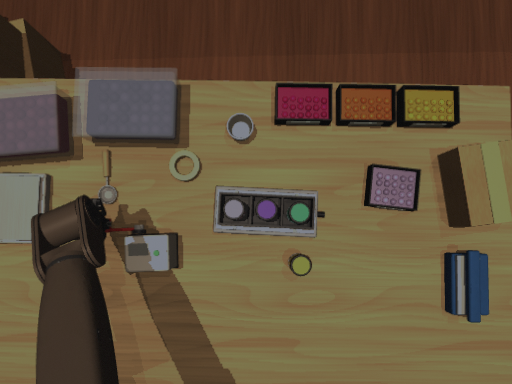

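Run:
```python
from h import *
hub=np.array([.539,.259,.09]);th=.05
for v in(0,.56,.7,.84,.88):
    a=.52-v; y=.095*np.cos(a)
    X=hub+[.018-th*y*1, y,.095*np.sin(a)]
    p=proj('scene',X)[0];print(v,p.round(1),((p-[340,180])*8).round())
```

```text
0 [388.7 232. ] [389. 416.]
0.56 [389.  249.4] [392. 555.]
0.7 [387.2 252.8] [378. 583.]
0.84 [384.8 255.8] [358. 606.]
0.88 [384.  256.6] [352. 613.]
```

Request:
play_rows(series="0 0 0 0 0 0 0;0 0 0 0 0 0 0;0 0 0 0 0 0 0;0 0 0 0 0 0 0;0 0 0 0 0 0 0;0 0 0 0 0 0 0")

```text
clock: 23.15
ee_pos: [0.5409, 0.3462, 0.0847]
tcp_rot: [[0.999, 0.046, 0.002], [0.046, -0.999, -0.002], [0.002, 0.002, -1.0]]
wrist_force: [0.0, -3.2, 7.7]
finger_gap: 0.0001
```

Run:
```python
from h import *
s=read_state();print(s['ee_pos'],s['wrist_force'],s['clock'])
print(job_done())
```

```text
[0.54087994 0.34620367 0.08470845] [ 0.04941891 -3.15914631  7.66622408] 23.15
the job is handed in; nothing more can be done
None
```

I put the pink jar in the left cell and the purple jar in the middle cell. Both were lowered until the wrist felt contact, then released. I then pushed the red lever down with the closed fingers and handed the job in at 23.15 s, still holding it.

- **Jars:** the top camera put both lids within about 2 mm of their cell centres. The last pictures show both jars upright.
- **Lever:** the fingers were steady with the bar about 59 mm above the bench, which means a dial value of about 0.85. The scene picture gave roughly 0.80 to 0.84, a little lower but still past the 0.77 limit. The wrist felt about 8 N upward.
- **Rest of the bench:** the yellow and green jars, basket, tape roll, scoop and cup looked unmoved in the final top view. I judged this by eye and did not measure it.
- **Disagreement:** the top and wrist cameras differed by 2 to 4 mm on the pink jar, the crate edge and the lever bar. I corrected the aim for this; no check failed.

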